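# Bond the second course of the maple seasoning stack

## Robot

A 6-joint arm with a two-finger parallel gripper is mounted at the origin on the work surface. World frame = base frame: x ahead of the robot, y to its left, z up, the work surface at z = 0. Lengths are in m, angles in rad, forces in N, time in s.
With the tool pointing down it reaches from about 0.25 to 0.8 m from the base axis. Payload 3.9 kg.
Tool frame: the origin (TCP) lies on the centre line of the jaws, within the pads' length; the fingertips stand ahead of it and the grasp point (between the pads) lies 8 mm behind it (env.finger_overhang is the z of the fingertips in the tool frame, in m); z points along the fingers, y is the line along which they close (so a half turn about z gives the same grasp; the last joint's range is limited). The gripper opens to 85 mm and grips with 20 to 120 N. Pads are 22 mm wide; open, the fingers measure 114 mm over their backs; the gripper's body (76 mm by 85 mm) begins 54 mm behind the grasp point. The pads swing forward as they close: fully open they stand 13 mm farther back than shut.
Start: joints at [-1.34, 0.26, -0.138, 1.173, 0, 1.571], TCP at [0.12, -0.511, 0.242] pointing down, gripper open.
Joint ranges: [-2.78, 2.78], [-0.83, 1.72], [-1.28, 1.37], [-1.9, 2.12], [-1.57, 1.48], [-3.14, 3.14]. Speed limits (rad/s): [2.57, 2.57, 3.14, 3.14, 3.14, 3.14].

## Interface

Orientations are given as a unit quaternion [x, y, z, w].
In Python, from rig import env, grab_frame, camera_params gives the robot as it stands.
- The arm moves only by the tool step_arm, never from a script. Its argument "increments" is a list of rows, each a list of 3 entries, a list of its own where there are three numbers: the shift along the tool's x, y, z each as a share of 15 cm, from -1 to 1, then the turn, a rotation vector about the tool's x, y, z each as a share of pi rad, from -1 to 1, then the opening in per cent of the stroke, from 0 (shut) to 100 (fully open). In form: [[[tx, ty, tz], [rx, ry, rz], claw], ...]. A call has 1 to 8 rows; each row is the pose to reach, as a shift and turn from the pose commanded when the call began, along the tool's axes at that moment, turning the shorter way round; what a row does not reach only later rows make up. A row lasts 1/8 s, in which the tool goes at most 62.5 mm and 10.7 degrees, less where a joint would pass 70% of its speed; a pose out of reach is approached as far as the arm can. A call with a number of a shift or a turn outside -1 to 1 is refused whole. A call with a gripper value outside its range is refused whole. The fingers move at their own pace and stop on an object; the grip force is fixed at half the most. Time passes only in rows, so rows that repeat a pose let the fingers close. It gives the time, the measured TCP pose, the force, the opening and the grip force at its end, in the units of the state.
- env.sense(): the state, without advancing time (a new reading comes with each control period).
- grab_frame(name): name is "scene" or "top" or "wrist"; returns the picture (480x640x3 uint8, blue, green, red); there is no depth.
- camera_params(name): a dict with "K" (3x3 intrinsics, pixels), "R" (3x3) and "t" (3): a world point X has camera coordinates R X + t. Camera axes: x right, y down, z forward; pixel columns grow to the right and rows downward; lengths in m; the calibration is good to about 2 mm. The wrist camera is an equidistant fisheye: a pixel r from the principal point sees the ray r / f radians off the axis. A picture is of the moment at which its call begins: read the wrist's pose just before it. camera_params takes no time and is no camera call; for the wrist camera it gives the pose at the moment of the call.
- env.job_done(): hands the job in; it is judged then, once.
The state is a dict: "t": time; "qpos": joint angles; "qvel": joint speeds; "effort": joint torques, N m; "eef_pos": TCP position; "eef_rot": TCP orientation; "ft_force": force on the tool from outside, world axes, zero at the start; "moment": the same for the moment, N m; "finger_gap": opening from 0.0 (shut) to 1.0 (fully open); "grip_force": force on a finger pad.
Only numpy, scipy, OpenCV 4.12 (cv2) and the standard library are available. Lean on these libraries where they do the work, as an engineer would, in place of code of your own. Each camera call takes 0.05 s, during which the arm holds its last target. There are 200 camera calls.

## Task

Build the second course of the maple stack: slide the two pale blocks, without picking either up, so that both lie flat on the brown first course, straight and up against the dark front rail, each centred over one of the two joints between the brown blocks (either block over either joint). Leave the brown course and everything else on the bench where they are.

Things in the scene. Friction and masses are not known exactly. Their poses are not given: they have to be found in the camera images.
- rack: Fixed grey-green wooden rack, 336 mm long. Origin on the bench under the middle of the first course; x points across it away from the robot, y left along the course, z up. A recess holds the first course, three brown blocks end to end: x -45 to 45 mm, y -157 to 157 mm, top 38 mm above the bench. Beyond it a low strip (top 34 mm) to x = 55.8 mm, then the rear shelf. No walls above the course at its ends
- rail_top (a point): middle of the top edge of the rack's dark front rail, on the robot's side: 12 mm thick, 336 mm long, top 52 mm above the bench (14 mm above the first course). This point lies on its inner face (rack frame: -45.8, 0, 52 mm)
- shelf_edge (a point): middle of the near top edge of the rack's flat rear shelf (rack frame: 55.8, 0, 40 mm). The shelf runs 114 mm from it away from the robot, 2 mm above the first course, no walls on it. A block slid from it toward the robot drops 2 mm onto the course about 10 mm before it meets the rail
- joint_left (a point): point on top of the first course, in the middle of the joint between the left and middle lower blocks (rack frame: 0, 52.3, 38 mm); axes as the rack's
- joint_right (a point): the same for the joint between the middle and right lower blocks (rack frame: 0, -52.3, 38 mm)
- block_a: Pale maple block, 90 (its x) by 104 (its y) by 30 mm tall, about 0.18 kg, lying flat; origin at the centre of its underside, z up, y along its longer side; too wide for most grippers. Starts on top of the first course, about over the middle lower block, a few mm off the rail
- block_b: Pale maple block, 90 (its x) by 104 (its y) by 30 mm tall, about 0.18 kg, lying flat; origin at the centre of its underside, z up, y along its longer side; too wide for most grippers. Starts on the rear shelf of the rack, its underside 40 mm above the bench, somewhat askew
- low_left: Brown left (+y) block of the first course, 90 by 104 by 30 mm, loose in the rack's recess with about 1 mm of play; origin at the centre of its underside, 8 mm above the bench
- low_middle: Brown (a shade darker) middle block of the first course, 90 by 104 by 30 mm, loose in the rack's recess with about 1 mm of play; origin at the centre of its underside, 8 mm above the bench
- low_right: Brown right (-y) block of the first course, 90 by 104 by 30 mm, loose in the rack's recess with about 1 mm of play; origin at the centre of its underside, 8 mm above the bench
- bottle: Loose bystander: white plastic bottle with black cap, 44 mm across, 130 mm tall, standing left of the rack; origin near the middle of its underside
- varnish_pot: Loose bystander: white open ceramic pot, 68 mm across, 60 mm tall, left of the rack; origin near the middle of its underside
- brush: Loose bystander: flat brush with red ferrule and wooden handle, 190 mm long, lying right of the rack; origin near the middle of its underside
- pliers: Loose bystander: pliers with red handles, 160 mm long, lying right of the rack; origin about where its jaws meet the handles
- jar: Loose bystander: amber jar with brass lid, 64 mm across, 60 mm tall, beyond the rack; origin near the middle of its underside
- tin: Loose bystander: green tin with white lid, 60 mm across, 55 mm tall, beyond the rack; origin near the middle of its underside

How it is judged:
By the outcome, as a careful person would: the job done as asked, in the order asked, and still so for the second after the job is handed in, with the robot touching nothing.
It also fails if it takes over 48 s, if anything falls off the work surface, if the arm or the gripper's body presses on something with over 40 N, if the wrist force passes 120 N, or if a joint passes its speed limit or range.

## Working session

There is one attempt and no reset: what is moved stays moved. The work goes in short steps, Python scripts to look and compute and a tool call to move; the robot and the scene stay as the last step left them, time stands still between calls to the robot, and variables do not carry over. Pictures are saved under pics/ and viewed, at most 10 in all, crops included, and the job is handed in when it is done.

Besides the shell and the picture viewer there is one more tool, called after "Emit:" by a JSON object that holds its "op" and its "data". step_arm: Moves the arm, as the interface text tells. Its arguments: {"type":"object","properties":{"increments":{"type":"array","items":{"type":"array"}}},"required":["increments"]}

```bash
mkdir -p pics; ls; python3 - <<'E'
from rig import env, grab_frame, camera_params
import cv2,numpy as np
for n in("scene","top"):
    cv2.imwrite(f"pics/{n}0.png",grab_frame(n)); p=camera_params(n); print(n,p["K"],p["R"],p["t"])
print(env.sense(), env.finger_overhang)
E
```

```text
pics
scene [[463.72455341   0.         316.58943279]
 [  0.         463.72455341 241.92146638]
 [  0.           0.           1.        ]] [[-0.76992528  0.63797852 -0.01408759]
 [ 0.5422843   0.64248401 -0.54142593]
 [-0.33636706 -0.42449699 -0.84063042]] [ 0.46490293 -0.28970241  1.32993199]
top [[611.14760423   0.         304.1848046 ]
 [  0.         611.14760423 245.30777185]
 [  0.           0.           1.        ]] [[ 0.01166046 -0.99983955  0.01359824]
 [-0.98281932 -0.013965   -0.18404122]
 [ 0.18420159 -0.0112186  -0.98282446]] [-0.02528727  0.59989925  1.18210301]
{'t': 0.1, 'qpos': array([-1.33998259e+00,  2.60609297e-01, -1.39249087e-01,  1.17267744e+00,
       -1.66564549e-05,  1.57080126e+00]), 'qvel': array([0.00106913, 0.00079372, 0.00245567, 0.00010959, 0.00035563,
       0.00034114]), 'effort': array([ 7.86112560e-05, -4.06507659e+01,  2.54527670e+01,  1.01813048e-02,
       -1.42580143e-05, -1.42100827e-06]), 'eef_pos': array([ 0.11996463, -0.51050623,  0.24154942]), 'eef_rot': array([ 9.93347922e-01,  1.15148375e-01, -1.08427381e-04, -8.63004861e-04]), 'ft_force': array([ 0.05333019, -0.49763503,  0.11955099]), 'moment': array([ 0.02179273, -0.02908158,  0.00065932]), 'grip_force': 0.0, 'finger_gap': 0.9985858809671484} 0.011
```

View pics/top0.png

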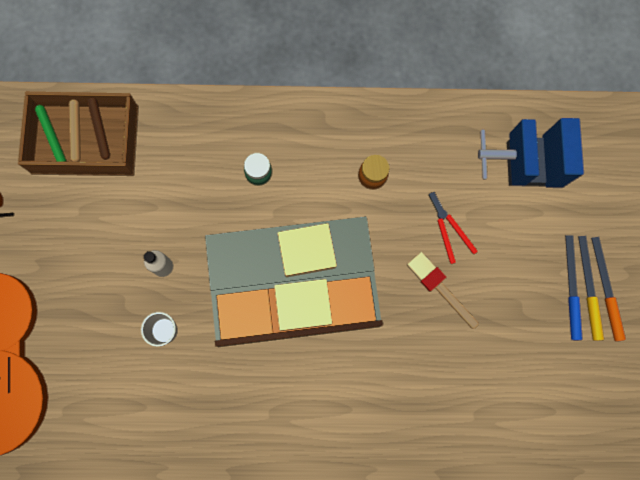

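View pics/scene0.png

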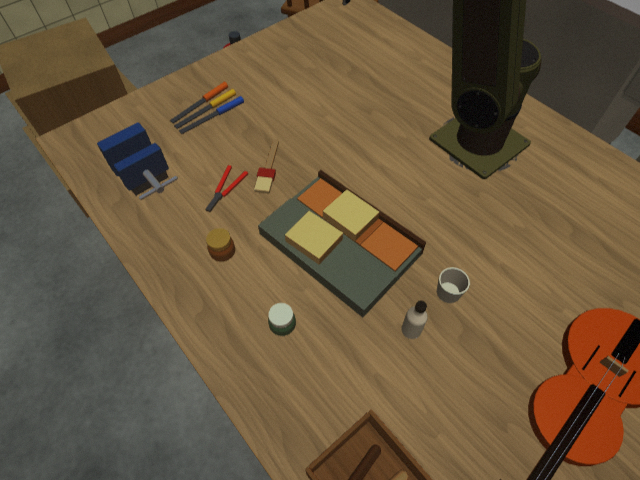

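```bash
cat > h.py <<'E'
import cv2,numpy as np
from rig import env, grab_frame, camera_params
def ray(p,uv):
    d=np.linalg.inv(p["K"])@np.r_[uv,1]; return -p["R"].T@p["t"], p["R"].T@d
def onz(p,uv,z):
    o,d=ray(p,uv); return o+d*(z-o[2])/d[2]
def quads(im,lo,hi,amin=800):
    m=cv2.inRange(cv2.cvtColor(im,cv2.COLOR_BGR2HSV),lo,hi); m=cv2.morphologyEx(m,cv2.MORPH_OPEN,np.ones((3,3)))
    cs=[c for c in cv2.findContours(m,0,1)[0] if cv2.contourArea(c)>amin]
    return cs
def rect(p,c,z):
    P=np.array([onz(p,q[0],z)[:2] for q in c])*1000
    (cx,cy),(w,h),a=cv2.minAreaRect(P.astype(np.float32))
    if w>h: w,h,a=h,w,a-90   # w: short (x), a = angle of x axis
    a=(a+90)%180-90
    return np.round([cx,cy,w,h,a],1)
def tri(pa,ua,pb,ub):
    a,u=ray(pa,ua);b,v=ray(pb,ub)
    s=np.linalg.lstsq(np.c_[u,-v],b-a,rcond=None)[0]; A=a+s[0]*u;B=b+s[1]*v
    return (A+B)/2,np.linalg.norm(A-B)
PALE=((22,60,110),(40,200,255))
E
python3 - <<'E'
from h import *
T={n:cv2.imread(f"pics/{n}0.png") for n in("top","scene")}
P={n:camera_params(n) for n in T}
hs=cv2.cvtColor(T["top"],cv2.COLOR_BGR2HSV);print(hs[250,307],hs[305,303],hs[315,245],hs[260,240],hs[340,260],hs[400,300])
hs=cv2.cvtColor(T["scene"],cv2.COLOR_BGR2HSV);print(hs[235,313],hs[213,350],hs[245,390],hs[100,350])
for n in T:
    for c in quads(T[n],*PALE):
        M=cv2.moments(c);print(n,M["m10"]/M["m00"],M["m01"]/M["m00"],cv2.contourArea(c),rect(P[n],c,.069), cv2.approxPolyDP(c,4,True).reshape(-1,2).tolist())
E
```

```text
[ 33  87 223] [ 34  83 224] [ 16 153 214] [ 54  28 138] [ 11 152  67] [ 18  99 155]
[ 26 119 175] [ 25 118 180] [ 13 186 162] [ 19 116 127]
top 302.63201212908814 304.0636055158472 2308.5 [480.5 -15.7  89.9 103.7   7.5] [[326, 279], [275, 285], [279, 329], [331, 323]]
top 306.2645978562326 248.81395697473948 2223.5 [591.1 -21.7  89.9 105.3  11.2] [[328, 223], [278, 232], [285, 274], [335, 266]]
scene 313.4555880917521 233.73706686188382 1366.0 [593.1 -22.6  90.6 103.6  10.9] [[308, 211], [286, 235], [319, 257], [340, 231]]
scene 350.84725634725635 211.42519792519792 1221.0 [483.8 -15.3  90.2 103.6   7.7] [[346, 190], [324, 212], [356, 233], [377, 210]]
```

```bash
python3 - <<'E'
from h import *
T={n:cv2.imread(f"pics/{n}0.png") for n in("top","scene")}
P={n:camera_params(n) for n in T}
C={}
for n in T: 
    C[n]=[np.array([cv2.moments(c)["m10"],cv2.moments(c)["m01"]])/cv2.moments(c)["m00"] for c in quads(T[n],*PALE)]
print("blockA",tri(P["top"],C["top"][0],P["scene"],C["scene"][1]),"B",tri(P["top"],C["top"][1],P["scene"],C["scene"][0]))
for n in T:
    print("P",n,-P[n]["R"].T@P[n]["t"])
    m=cv2.inRange(cv2.cvtColor(T[n],cv2.COLOR_BGR2HSV),(35,15,40),(90,110,175)); 
    if n=="top": m[:190]=0
    c=max(cv2.findContours(m,0,1)[0],key=cv2.contourArea); h=cv2.convexHull(c)
    a=cv2.approxPolyDP(h,4,True).reshape(-1,2); print(n,"shelf")
    for q in a: print(q,np.round(onz(P[n],q,.04)*1000,1))
    d=cv2.inRange(cv2.cvtColor(T[n],cv2.COLOR_BGR2HSV),(0,60,20),(16,255,100))
    d[:150]=0; d[360:]=0; d[:,:200]=0; d[:,430:]=0
    cs=sorted(cv2.findContours(d,0,1)[0],key=cv2.contourArea)[-1:]
    for c in cs:
        a=cv2.approxPolyDP(cv2.convexHull(c),2,True).reshape(-1,2); print(n,"rail",cv2.contourArea(c))
        for q in a: print(q,np.round(onz(P[n],q,.052)*1000,1))
    for c in quads(T[n],(5,140,110),(18,255,255),500):
        M=cv2.moments(c);u=M["m10"]/M["m00"]
        if 200<u<430: print("brown",cv2.contourArea(c),rect(P[n],c,.038),[(q.tolist(),np.round(onz(P[n],q,.038)*1000,0).tolist()) for q in cv2.approxPolyDP(c,3,True).reshape(-1,2)])
cv2.imwrite("pics/z.png",cv2.resize(np.hstack([T["top"][205:355,195:395],T["scene"][160:310,245:445]]),None,fx=2,fy=3.9)[:, :])
E
```

```text
blockA (array([ 0.48088636, -0.01619443,  0.06341692]), np.float64(0.0011415019828955552)) B (array([ 0.59196504, -0.02255184,  0.06600656]), np.float64(0.002342907605715515))
P top [ 0.37214217 -0.00364407  1.2725498 ]
top shelf
[366 218] [ 662.5 -145.1   40. ]
[380 319] [ 454.6 -171.9   40. ]
[216 339] [410.9 155.6  40. ]
[206 235] [621.8 184.2  40. ]
top rail 935.5
[382 322] [ 447.9 -174.1   52. ]
[378 326] [ 439.9 -166.1   52. ]
[215 345] [398.8 155.6  52. ]
[215 341] [406.6 155.9  52. ]
[368 321] [ 449.6 -146.3   52. ]
brown 2499.0 [462.8  94.8  89.3 117.2   7.7] [([274, 289], [513.0, 42.0, 38.0]), ([217, 295], [499.0, 157.0, 38.0]), ([221, 338], [413.0, 146.0, 38.0]), ([278, 332], [426.0, 33.0, 38.0])]
brown 1838.0 [ 491.  -113.3   88.1   89.4  -82.4] [([369, 277], [540.0, -151.0, 38.0]), ([327, 282], [528.0, -65.0, 38.0]), ([332, 325], [442.0, -75.0, 38.0]), ([375, 319], [455.0, -162.0, 38.0])]
P scene [0.9623869  0.45408321 0.96767826]
scene shelf
[269 479] [978.9 319.8  40. ]
[ 18 479] [1327.8   29.9   40. ]
[  0 434] [1326.2  -68.    40. ]
[ 0 95] [  986.9 -1042.1    40. ]
[ 4 93] [  974.4 -1043.3    40. ]
scene rail 473.5
[421 252] [429.5 168.4  52. ]
[365 249] [522.5  79.3  52. ]
[349 236] [526.8  28.3  52. ]
[348 189] [433.5 -79.7  52. ]
[425 241] [400.2 153.6  52. ]
brown 1512.5 [466.3  94.   89.3 119.    7.6] [([377, 220], [436.0, 31.0, 38.0]), ([357, 241], [515.0, 45.0, 38.0]), ([396, 268], [497.0, 157.0, 38.0]), ([416, 245], [416.0, 143.0, 38.0])]
brown 775.0 [ 494.5 -115.2   84.5   89.5  -82.2] [([319, 179], [461.0, -162.0, 38.0]), ([299, 199], [542.0, -144.0, 38.0]), ([322, 215], [530.0, -68.0, 38.0]), ([322, 210], [520.0, -80.0, 38.0]), ([340, 192], [448.0, -94.0, 38.0])]
```

Emit:
{"op": "step_arm", "data": {"increments": [[[0.76,-0.53,0],[0,0,0],0],[[0.76,-0.53,0],[0,0,0],0],[[0.76,-0.53,0],[0,0,0],0]]}}

```text
t: 0.48
eef_pos: [0.214, -0.4047, 0.2419]
eef_rot: [0.993, 0.117, -0.0, -0.001]
ft_force: [-0.3, -0.6, -0.1]
finger_gap: 0.376
grip_force: 0.0
```

Emit:
{"op": "step_arm", "data": {"increments": [[[0.76,-0.53,0],[0,0,0],0],[[0.76,-0.53,0],[0,0,0],0],[[0.76,-0.53,0],[0,0,0],0]]}}

```text
t: 0.85
eef_pos: [0.307, -0.3024, 0.2422]
eef_rot: [0.993, 0.117, -0.0, -0.0]
ft_force: [0.0, -0.7, -0.3]
finger_gap: 0.002
grip_force: 0.0
```

Emit:
{"op": "step_arm", "data": {"increments": [[[0.76,-0.53,0.2],[0,0,0],0],[[0.76,-0.53,0.2],[0,0,0],0],[[0.76,-0.53,0.2],[0,0,0],0]]}}

```text
t: 1.23
eef_pos: [0.3995, -0.1995, 0.2114]
eef_rot: [0.993, 0.117, -0.001, -0.0]
ft_force: [-0.4, -1.2, 0.2]
finger_gap: -0.0
grip_force: 0.0
```

```bash
cat >> h.py <<'E'
O=np.array([.478,-.002]); YAW=7.5
from scipy.spatial.transform import Rotation as Ro
c,s=np.cos(np.radians(YAW)),np.sin(np.radians(YAW)); RR=np.array([[c,-s],[s,c]])
def rack(p): return RR.T@(np.asarray(p)[:2]-O)*1000
def inc(x,y,z):   # rack mm target -> increments in tool axes
    S=env.sense(); R=Ro.from_quat(S["eef_rot"]); w=np.r_[O+RR@np.array([x,y])/1000,z/1000]
    D=np.array([[c,s,0],[s,-c,0],[0,0,-1]])
    print("t",round(S["t"],2),"at",np.round(rack(S["eef_pos"]),1),round(S["eef_pos"][2]*1000,1),"F",np.round(S["ft_force"],1),
     "inc",np.round(R.inv().apply(w-S["eef_pos"])/.15,3),"turn",np.round((R.inv()*Ro.from_matrix(D)).as_rotvec()/np.pi,4), "q6",S["qpos"][5])
E
python3 -c "
from h import *
inc(2,-97,130)"
```

```text
t 1.23 at [-103.6 -185.6] 211.4 F [-0.4 -1.2  0.2] inc [ 0.761 -0.515  0.542] turn [-0.0001  0.0003  0.0327] q6 2.4450503752390507
```

Emit:
{"op": "step_arm", "data": {"increments": [[[0.76,-0.51,0.54],[0,0,-0.467],35],[[0.76,-0.51,0.54],[0,0,-0.467],35],[[0.76,-0.51,0.54],[0,0,-0.467],35],[[0.76,-0.51,0.54],[0,0,-0.467],35],[[0.76,-0.51,0.54],[0,0,-0.467],35],[[0.76,-0.51,0.54],[0,0,-0.467],35],[[0.76,-0.51,0.54],[0,0,-0.467],35],[[0.76,-0.51,0.54],[0,0,-0.467],35]]}}

```text
t: 2.22
eef_pos: [0.4919, -0.1021, 0.1312]
eef_rot: [0.66, 0.752, -0.001, 0.0]
ft_force: [1.0, 0.7, 0.0]
finger_gap: 0.349
grip_force: 0.0
```

```bash
cat >> h.py <<'E'
def inc(x,y,z,a=90):   # rack mm target, tool-x angle a from rack x
    S=env.sense(); R=Ro.from_quat(S["eef_rot"]); w=np.r_[O+RR@np.array([x,y])/1000,z/1000]
    t=np.radians(YAW+a); c,s=np.cos(t),np.sin(t); D=np.array([[c,s,0],[s,-c,0],[0,0,-1]])
    print("t",round(S["t"],2),"at",np.round(rack(S["eef_pos"]),1),round(S["eef_pos"][2]*1000,1),"F",np.round(S["ft_force"],1),"gap",round(S["finger_gap"],2),
     "inc",np.round(R.inv().apply(w-S["eef_pos"])/.15,3),"turn",np.round((R.inv()*Ro.from_matrix(D)).as_rotvec()/np.pi,4), "q6",round(S["qpos"][5],2))
E
python3 -c "
from h import *
inc(2,-97,57)
cv2.imwrite('pics/w1.png',grab_frame('wrist'))"
```

```text
t 2.23 at [   0.7 -101. ] 131.2 F [1.  0.7 0. ] gap 0.35 inc [0.027 0.009 0.495] turn [-0.0002  0.0004 -0.0002] q6 1.24
```

View pics/w1.png

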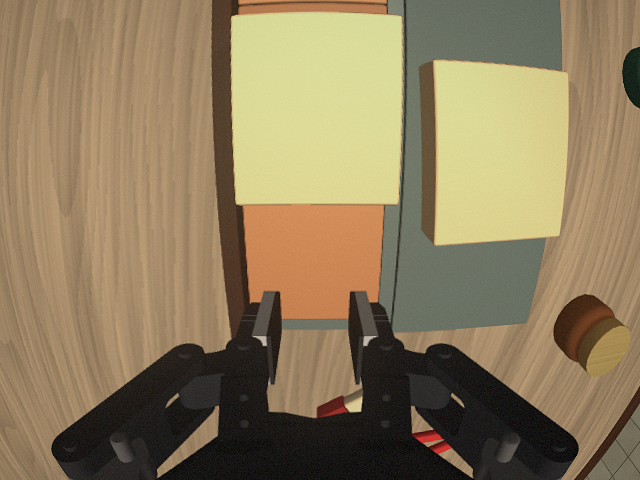

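Emit:
{"op": "step_arm", "data": {"increments": [[[0,0.01,0.3],[0,0,0],35],[[0,0.01,0.49],[0,0,0],35],[[0,0.01,0.49],[0,0,0],35],[[0.1,0.01,0.49],[0,0,0],35],[[0.15,0.01,0.49],[0,0,0],35],[[0.2,0.01,0.49],[0,0,0],35],[[0.25,0.01,0.49],[0,0,0],35],[[0.3,0.01,0.49],[0,0,0],35]]}}

```text
t: 3.28
eef_pos: [0.4883, -0.055, 0.0583]
eef_rot: [0.661, 0.751, 0.0, 0.001]
ft_force: [0.8, -2.7, 1.5]
finger_gap: 0.351
grip_force: 1.2
```

Emit:
{"op": "step_arm", "data": {"increments": [[[0.05,0,0],[0,0,0],35],[[0.1,0,0],[0,0,0],35],[[0.15,0,0],[0,0,0],35],[[0.2,0,0],[0,0,0],35],[[0.25,0,0],[0,0,0],35],[[0.29,0,0],[0,0,0],35],[[0.32,0,0],[0,0,0],35],[[0.32,0,0],[0,0,0],35]]}}

```text
t: 4.28
eef_pos: [0.4812, -0.0069, 0.0576]
eef_rot: [0.661, 0.751, 0.0, -0.001]
ft_force: [-0.4, -0.1, 0.4]
finger_gap: 0.347
grip_force: 0.0
```

```bash
cat >> h.py <<'E'
def look(show=None):
    for n in("top","scene"):
        im=grab_frame(n);p=camera_params(n)
        if show: cv2.imwrite(f"pics/{show}_{n}.png",im)
        for q in quads(im,*PALE,400):
            r=rect(p,q,.069); print(n,"rack xy",np.round(rack(r[:2]/1000),1),"size",r[2:4],"yaw",round(r[4]-YAW,1))
E
python3 -c "
from h import *
inc(2,-30,57);look()"
```

```text
t 4.28 at [ 2.6 -5.2] 57.6 F [-0.4 -0.1  0.4] gap 0.35 inc [-0.165 -0.003  0.004] turn [-0.0002 -0.0005 -0.001 ] q6 1.43
top rack xy [ 2.  81.4] size [58.7 93.7] yaw -90.8
top rack xy [136.3 -32.9] size [ 37.1 104.5] yaw 3.0
top rack xy [ 262.6 -195. ] size [49.4 51.5] yaw 81.7
scene rack xy [111.7 -36.1] size [ 90.7 104.7] yaw 3.0
scene rack xy [ 3.6 59. ] size [ 89.8 104. ] yaw -0.7
scene rack xy [ -105.8 -1158.3] size [ 85.4 151. ] yaw -21.6
scene rack xy [   35.4 -1341.5] size [ 93.5 155.6] yaw -15.7
scene rack xy [  131.7 -1377.9] size [ 99.2 199. ] yaw -11.7
```

Emit:
{"op": "step_arm", "data": {"increments": [[[-0.05,0,0],[0,0,0],35],[[-0.05,0,-0.35],[0,0,0],35],[[0.1,0.3,-0.35],[0,0,0],35],[[0.34,0.72,-0.35],[0,0,0],35],[[0.34,0.72,-0.35],[0,0,0],35],[[0.34,0.72,-0.01],[0,0,0],35],[[0.34,0.72,-0.01],[0,0,0],35],[[0.26,0.72,-0.01],[0,0,0],35]]}}

```text
t: 5.38
eef_pos: [0.5833, 0.0442, 0.0599]
eef_rot: [0.661, 0.751, -0.0, -0.0]
ft_force: [0.3, -0.5, -0.6]
finger_gap: 0.352
grip_force: 0.0
```

```bash
python3 -c "
from h import *
inc(111,9,59)"
```

```text
t 5.38 at [110.5  32.1] 59.9 F [ 0.3 -0.5 -0.6] gap 0.35 inc [-0.154  0.004  0.006] turn [-0.0003  0.     -0.001 ] q6 1.52
```

Emit:
{"op": "step_arm", "data": {"increments": [[[-0.03,0,0],[0,0,0],35],[[-0.06,0,0],[0,0,0],35],[[-0.09,0,0],[0,0,0],35],[[-0.12,0,0],[0,0,0],35],[[-0.14,0,0],[0,0,0],35],[[-0.155,0,0],[0,0,0],35],[[-0.155,0,0],[0,0,0],35],[[-0.05,0,-0.35],[0,0,0],35]]}}

```text
t: 6.38
eef_pos: [0.5808, 0.0359, 0.108]
eef_rot: [0.661, 0.75, -0.004, -0.003]
ft_force: [1.4, -0.1, 0.8]
finger_gap: 0.348
grip_force: 0.0
```

```bash
python3 -c "
from h import *
look(); inc(90,57,120,180)"
```

```text
top rack xy [106.1 -70.4] size [69.4 90. ] yaw -89.8
top rack xy [272.7  34.6] size [32.6 84.7] yaw -3.3
top rack xy [ 262.4 -196. ] size [51.4 51.6] yaw -6.6
scene rack xy [ 3.6 59.1] size [ 90.3 103.5] yaw -0.3
scene rack xy [108.5 -54.3] size [ 89.4 104.7] yaw -0.2
scene rack xy [ -106.2 -1157.8] size [ 87.9 154.7] yaw -20.9
scene rack xy [   35.9 -1342.8] size [ 95.8 159.6] yaw -17.3
scene rack xy [  133.5 -1378.4] size [100.5 201.4] yaw -13.8
t 6.47 at [114.3  25.3] 116.3 F [1.4 0.5 0. ] gap 0.35 inc [ 0.211 -0.162 -0.026] turn [ 0.0017  0.0023 -0.5009] q6 1.51
```

Emit:
{"op": "step_arm", "data": {"increments": [[[0.22,-0.25,0],[0,0,-0.5],65],[[0.22,-0.25,0],[0,0,-0.5],65],[[0.22,-0.25,0],[0,0,-0.5],65],[[0.22,-0.25,0],[0,0,-0.5],65],[[0.22,-0.25,0],[0,0,-0.5],65],[[0.22,-0.25,0],[0,0,-0.5],65],[[0.22,-0.25,0],[0,0,-0.5],65],[[0.22,-0.25,0],[0,0,-0.5],65]]}}

```text
t: 7.48
eef_pos: [0.543, 0.0646, 0.1112]
eef_rot: [-0.031, 1.0, -0.001, -0.0]
ft_force: [-0.5, 0.1, 0.1]
finger_gap: 0.652
grip_force: 0.0
```

```bash
python3 -c "
from h import *
inc(76,59,57,180)"
```

```text
t 7.47 at [73.2 57.6] 111.2 F [-0.5  0.1  0.1] gap 0.65 inc [-0.019  0.011  0.361] turn [-0.0004 -0.0003 -0.0218] q6 0.06
```

Emit:
{"op": "step_arm", "data": {"increments": [[[-0.02,0.01,0.1],[0,0,-0.022],65],[[-0.02,0.01,0.36],[0,0,-0.022],65],[[-0.02,0.01,0.36],[0,0,-0.022],65]]}}

```text
t: 7.85
eef_pos: [0.543, 0.0661, 0.0549]
eef_rot: [-0.063, 0.998, -0.001, -0.004]
ft_force: [-0.6, -0.2, 1.6]
finger_gap: 0.65
grip_force: 0.0
```

Emit:
{"op": "step_arm", "data": {"increments": [[[0.03,0,0],[0,0,0],65],[[0.06,0,0],[0,0,0],65],[[0.08,0,0],[0,0,0],65],[[0.1,0,0],[0,0,0],65],[[0.12,0,0],[0,0,0],65],[[0.13,0,0],[0,0,0],65],[[0.13,0,0],[0,0,0],65]]}}

```text
t: 8.72
eef_pos: [0.5269, 0.0645, 0.0578]
eef_rot: [-0.063, 0.998, -0.0, 0.0]
ft_force: [-0.1, -0.2, -0.2]
finger_gap: 0.649
grip_force: 0.0
```

```bash
python3 -c "
from h import *
inc(56,59,57,180)"
```

```text
t 8.72 at [57.2 59.5] 57.8 F [-0.1 -0.2 -0.2] gap 0.65 inc [ 0.008 -0.003  0.005] turn [-0.      0.     -0.0017] q6 -0.0
```

Emit:
{"op": "step_arm", "data": {"increments": [[[0.007,0,0],[0,0,0],65],[[0.013,0,0],[0,0,0],65],[[0.02,0,0],[0,0,0],65],[[0.02,0,0],[0,0,0],65]]}}

```text
t: 9.22
eef_pos: [0.5247, 0.0643, 0.058]
eef_rot: [-0.063, 0.998, 0.0, 0.001]
ft_force: [1.7, 0.5, -0.0]
finger_gap: 0.65
grip_force: 1.1
```

Emit:
{"op": "step_arm", "data": {"increments": [[[0.007,0,0],[0,0,0],65],[[0.013,0,0],[0,0,0],65],[[0.013,0,0],[0,0,0],65]]}}

```text
t: 9.6
eef_pos: [0.5244, 0.0643, 0.0586]
eef_rot: [-0.063, 0.998, 0.0, 0.002]
ft_force: [5.1, 1.6, -0.8]
finger_gap: 0.652
grip_force: 2.8
```

```bash
python3 -c "
from h import *
inc(56,59,57,180);look()" | head -4
```

```text
t 9.6 at [54.7 59.7] 58.6 F [ 5.1  1.6 -0.8] gap 0.65 inc [-0.009 -0.005  0.011] turn [ 0.0001  0.0015 -0.0016] q6 -0.0
top rack xy [106.2 -52.5] size [ 90. 105.] yaw -0.3
top rack xy [ 262.5 -195. ] size [49.5 51.6] yaw 82.2
scene rack xy [108.4 -54.3] size [ 89.7 105. ] yaw 0.0
```

Emit:
{"op": "step_arm", "data": {"increments": [[[-0.05,0,0],[0,0,0],65],[[-0.08,0,-0.33],[0,0,0],65],[[-0.3,-0.3,-0.33],[0,0,0],65],[[-0.6,-0.6,-0.33],[0,0,0],65],[[-0.82,-0.75,-0.33],[0,0,0],65],[[-0.82,-0.75,-0.33],[0,0,0],65],[[-0.82,-0.75,0],[0,0,0],65],[[-0.82,-0.75,0],[0,0,0],65]]}}

```text
t: 10.7
eef_pos: [0.6522, -0.0317, 0.0535]
eef_rot: [-0.063, 0.998, 0.001, -0.006]
ft_force: [-0.9, 0.1, 0.2]
finger_gap: 0.649
grip_force: 0.0
```

```bash
python3 -c "
from h import *
inc(58,-54,57,180);look()" | head -4
```

```text
t 10.7 at [168.9 -52.2] 53.5 F [-0.9  0.1  0.2] gap 0.65 inc [ 0.739 -0.016 -0.014] turn [ 0.0007 -0.0039 -0.0016] q6 -0.17
top rack xy [-220.    14.6] size [ 94.3 287.6] yaw -10.2
top rack xy [-185.5  202.3] size [72.8 94.4] yaw 80.1
top rack xy [-172.8  279.8] size [74.  93.6] yaw 80.4
```

Emit:
{"op": "step_arm", "data": {"increments": [[[0.05,-0.01,0],[0,0,0],65],[[0.1,-0.01,0],[0,0,0],65],[[0.15,-0.01,0],[0,0,0],65],[[0.2,-0.01,0],[0,0,0],65],[[0.26,-0.01,0],[0,0,0],65],[[0.32,-0.01,0],[0,0,0],65],[[0.37,-0.01,0],[0,0,0],65],[[0.4,-0.01,0],[0,0,0],65]]}}

```text
t: 11.8
eef_pos: [0.598, -0.0414, 0.0577]
eef_rot: [-0.063, 0.998, 0.0, -0.0]
ft_force: [2.3, 0.0, 1.5]
finger_gap: 0.651
grip_force: 1.0
```

```bash
python3 -c "
from h import *
inc(58,-54,57,180);look()" | head -9
```

```text
t 11.8 at [113.8 -54.8] 57.7 F [2.3 0.  1.5] gap 0.65 inc [0.372 0.003 0.005] turn [ 0.0001 -0.0002 -0.0018] q6 -0.19
top rack xy [-301.2   15.6] size [ 48.2 300.1] yaw -7.0
top rack xy [-276.7  214.2] size [54.1 76.1] yaw -11.2
top rack xy [-262.6  294.8] size [57.1 76.3] yaw -7.0
top rack xy [-2.2 78. ] size [66.8 89.8] yaw -90.4
top rack xy [ 262.2 -196.3] size [50.4 52.4] yaw -91.7
scene rack xy [ 1.1 59.2] size [ 90.1 103.5] yaw -0.1
scene rack xy [ 57.4 -46.7] size [87.3 90.7] yaw -0.5
scene rack xy [ -105.9 -1157.1] size [ 87.9 153.1] yaw -20.9
```

Emit:
{"op": "step_arm", "data": {"increments": [[[0.05,0,0],[0,0,0],65],[[0.1,0,0],[0,0,0],65],[[0.15,0,0],[0,0,0],65],[[0.2,0,0],[0,0,0],65],[[0.25,0,0],[0,0,0],65],[[0.3,0,0],[0,0,0],65],[[0.34,0,0],[0,0,0],65],[[0.37,0,0],[0,0,0],65]]}}

```text
t: 12.9
eef_pos: [0.5433, -0.0484, 0.0578]
eef_rot: [-0.063, 0.998, -0.0, -0.0]
ft_force: [0.5, 0.6, 0.3]
finger_gap: 0.652
grip_force: 0.5
```

Emit:
{"op": "step_arm", "data": {"increments": [[[0.01,0,0],[0,0,0],65],[[0.02,0,0],[0,0,0],65],[[0.027,0,0],[0,0,0],65],[[0.033,0,0],[0,0,0],65],[[0.033,0,0],[0,0,0],65]]}}

```text
t: 13.52
eef_pos: [0.5398, -0.0488, 0.0581]
eef_rot: [-0.063, 0.998, 0.0, 0.001]
ft_force: [3.4, 1.4, -0.3]
finger_gap: 0.652
grip_force: 1.5
```

```bash
python3 -c "
from h import *
inc(58,-54,57,180);look()" | grep -v -- '-1[13]'
```

```text
t 13.53 at [ 55.2 -54.5] 58.1 F [ 3.4  1.4 -0.3] gap 0.65 inc [-0.019  0.003  0.007] turn [ 0.      0.0006 -0.0016] q6 -0.22
top rack xy [-2.3 63.8] size [89.9 94.6] yaw -0.3
top rack xy [ 262.5 -195. ] size [49.5 51.6] yaw 82.2
scene rack xy [ 1.3 58.9] size [ 89.9 104.1] yaw -0.2
scene rack xy [-17.3 -25.3] size [ 61.3 113. ] yaw -42.0
```

Seated against the rail. Retract up and back, then measure both blocks against the joints/course.

Emit:
{"op": "step_arm", "data": {"increments": [[[-0.06,0,0],[0,0,0],65],[[-0.1,0,-0.4],[0,0,0],65],[[-0.4,-0.3,-0.8],[0,0,0],50],[[-0.8,-0.9,-0.8],[0,0,0],35],[[-0.8,-1,-0.8],[0,0,0],35],[[-0.8,-1,-0.8],[0,0,0],35]]}}

```text
t: 14.38
eef_pos: [0.6782, -0.1863, 0.1772]
eef_rot: [-0.061, 0.998, -0.001, -0.0]
ft_force: [-0.7, 0.1, 0.0]
finger_gap: 0.357
grip_force: 0.0
```

```bash
python3 - <<'E'
from h import *
inc(0,-54,57,90);look("s3")
for n in("top","scene"):
    im=cv2.imread(f"pics/s3_{n}.png");p=camera_params(n)
    for q in quads(im,(5,140,110),(18,255,255),200):
        r=rect(p,q,.038); R=np.array([rack(onz(p,k[0],.038)) for k in q]); 
        if abs(R).max()<220: print(n,"brown y",R[:,1].min(),R[:,1].max(),"x",R[:,0].min(),R[:,0].max())
a=cv2.imread("pics/s3_top.png")[205:355,185:395];cv2.imwrite("pics/s3c.png",cv2.resize(a,None,fx=3.8,fy=3.8,interpolation=2))
E
```

```text
t 14.38 at [ 174.4 -208.8] 177.2 F [-0.7  0.1  0. ] gap 0.36 inc [1.171 1.023 0.8  ] turn [-4.000e-04  2.000e-04  4.972e-01] q6 -0.39
top rack xy [-269.3 -134.8] size [ 91.  287.8] yaw -23.0
top rack xy [-197.4   41.2] size [ 72.9 101.5] yaw 68.0
top rack xy [-168.1  113.9] size [ 73.5 103.2] yaw 67.3
top rack xy [-2.4 59.3] size [ 90.  104.1] yaw -0.1
top rack xy [ -1.9 -51.9] size [ 89.8 103.9] yaw -0.3
top rack xy [ 128.3 -297. ] size [182.9 700. ] yaw 68.1
scene rack xy [ 1.2 58.9] size [ 90.1 104.1] yaw -0.3
scene rack xy [  1.4 -51.9] size [ 90.2 103.6] yaw -0.3
scene rack xy [  132.2 -1377.1] size [ 97.9 196.4] yaw -11.5
scene rack xy [ -104.8 -1161. ] size [ 86.  135.7] yaw -25.0
scene rack xy [   37.7 -1336.6] size [ 92.6 134.4] yaw -13.4
top brown y 114.67356207342925 156.52739897366132 x -47.513107054861635 42.07336185399239
scene brown y 109.76379307488233 156.35797442386217 x -43.780524743283124 45.74365298700975
scene brown y -156.7348120620979 -109.12146489399457 x -42.9149024152615 46.4721408997451
```

View pics/s3c.png

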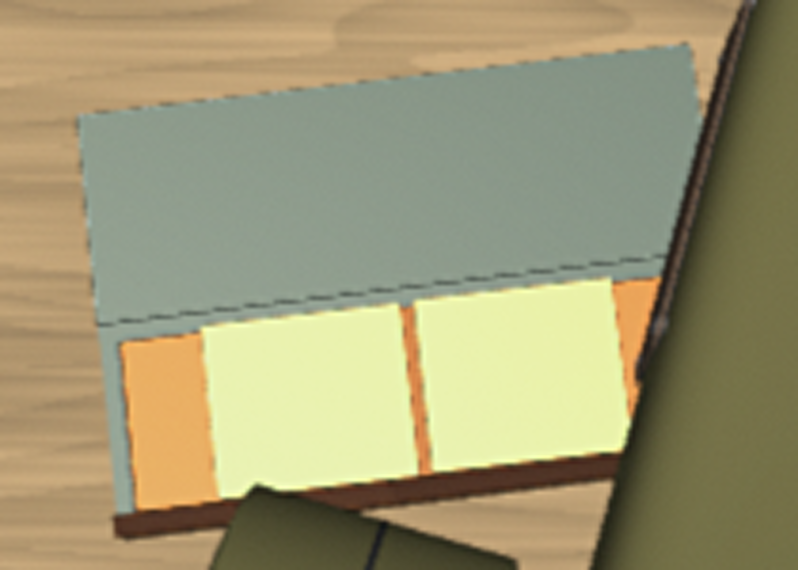

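Emit:
{"op": "step_arm", "data": {"increments": [[[0.58,1,0],[0,0,0],35],[[0.58,1,0],[0,0,0],35],[[0.58,1,0],[0,0,0],35]]}}

```text
t: 14.85
eef_pos: [0.568, -0.0423, 0.1772]
eef_rot: [-0.063, 0.998, 0.0, -0.002]
ft_force: [0.2, -1.1, 0.1]
finger_gap: 0.347
grip_force: 0.0
```

Emit:
{"op": "step_arm", "data": {"increments": [[[0.58,1,0],[0,0,0],35],[[0.58,1,0],[0,0,0],35],[[0.58,1,0],[0,0,0],35]]}}

```text
t: 15.22
eef_pos: [0.4626, 0.0949, 0.1774]
eef_rot: [-0.064, 0.998, -0.0, -0.001]
ft_force: [0.4, 0.2, 0.5]
finger_gap: 0.348
grip_force: 0.0
```

Emit:
{"op": "step_arm", "data": {"increments": [[[0,0.3,0.4],[0,0,0.5],35],[[0,0.3,0.4],[0,0,0.5],35],[[0,0.3,0.4],[0,0,0.5],35],[[0,0.3,0.4],[0,0,0.5],35],[[0,0.3,0.4],[0,0,0.5],35],[[0,0.3,0.4],[0,0,0.5],35],[[0,0.3,0.4],[0,0,0.5],35],[[0,0.3,0.4],[0,0,0.5],35]]}}

```text
t: 16.23
eef_pos: [0.4588, 0.1379, 0.1175]
eef_rot: [0.636, 0.771, -0.001, -0.001]
ft_force: [0.6, 0.1, -0.2]
finger_gap: 0.354
grip_force: 0.0
```

```bash
python3 -c "
from h import *
inc(0,136,57,90)"
```

```text
t 16.23 at [ -0.8 141.2] 117.5 F [ 0.6  0.1 -0.2] gap 0.35 inc [-0.035  0.004  0.403] turn [-0.0007  0.0001  0.0192] q6 1.67
```

Emit:
{"op": "step_arm", "data": {"increments": [[[-0.035,0,0.15],[0,0,0.02],35],[[-0.035,0,0.4],[0,0,0.02],35],[[-0.035,0,0.4],[0,0,0.02],35],[[-0.035,0,0.4],[0,0,0.02],35]]}}

```text
t: 16.73
eef_pos: [0.4614, 0.1329, 0.0585]
eef_rot: [0.658, 0.753, -0.0, -0.0]
ft_force: [0.9, -0.3, 0.4]
finger_gap: 0.349
grip_force: 0.0
```

```bash
python3 -c "
from h import *
inc(0,116.5,57,90)"
```

```text
t 16.73 at [  1.1 135.9] 58.5 F [ 0.9 -0.3  0.4] gap 0.35 inc [-0.129 -0.008  0.01 ] turn [-0.0001  0.      0.001 ] q6 1.72
```

Emit:
{"op": "step_arm", "data": {"increments": [[[-0.05,0,0],[0,0,0],35],[[-0.09,0,0],[0,0,0],35],[[-0.105,0,0],[0,0,0],35],[[-0.115,0,0],[0,0,0],35],[[-0.125,0,0],[0,0,0],35],[[-0.13,0,0],[0,0,0],35],[[-0.13,0,0],[0,0,0],35]]}}

```text
t: 17.6
eef_pos: [0.4647, 0.1133, 0.0578]
eef_rot: [0.658, 0.753, 0.0, 0.0]
ft_force: [-0.2, 1.6, 1.2]
finger_gap: 0.344
grip_force: 1.0
```

```bash
python3 -c "
from h import *
inc(0,115,57,90);look()" | grep -v -- '-1[13]'
```

```text
t 17.6 at [  1.9 116.1] 57.8 F [-0.2  1.6  1.2] gap 0.34 inc [-0.007 -0.012  0.006] turn [0.0001 0.     0.0008] q6 1.68
top rack xy [-2.4 49.7] size [89.8 94.7] yaw 0.2
top rack xy [ -1.9 -51.9] size [ 89.9 103.8] yaw -0.2
top rack xy [ 262.5 -195.8] size [51.3 51.7] yaw 68.7
scene rack xy [1.4 0.9] size [ 90.5 209.6] yaw 0.1
```

Emit:
{"op": "step_arm", "data": {"increments": [[[-0.004,0,0],[0,0,0],35],[[-0.007,0,0],[0,0,0],35],[[-0.007,0,0],[0,0,0],35],[[0.06,0,0],[0,0,0],35],[[0.1,0,-0.6],[0,0,0],35],[[0.1,0,-1],[0,0,0],35],[[-0.9,0.9,-1],[0,0,0],35],[[-0.9,0.9,-1],[0,0,0],35]]}}

```text
t: 18.7
eef_pos: [0.5582, 0.0473, 0.1995]
eef_rot: [0.658, 0.753, 0.0, 0.001]
ft_force: [0.9, 1.4, 0.1]
finger_gap: 0.35
grip_force: 0.0
```

Emit:
{"op": "step_arm", "data": {"increments": [[[-1,0.5,0],[0,0,0],35],[[-1,0.5,0],[0,0,0],35],[[-1,0.5,0],[0,0,0],35],[[-1,0.5,0],[0,0,0],35]]}}

```text
t: 19.2
eef_pos: [0.6523, -0.0939, 0.1966]
eef_rot: [0.66, 0.751, -0.001, -0.0]
ft_force: [-0.4, -0.2, -0.2]
finger_gap: 0.35
grip_force: 0.0
```

```bash
python3 - <<'E'
from h import *
inc(0,115,57,90);look("s4")
for n in("top","scene"):
    im=cv2.imread(f"pics/s4_{n}.png");p=camera_params(n)
    for q in quads(im,(5,140,110),(18,255,255),200):
        R=np.array([rack(onz(p,k[0],.038)) for k in q]); 
        if abs(R).max()<220: print(n,"brown y",R[:,1].min(),R[:,1].max(),"x",R[:,0].min(),R[:,0].max())
    q=max([k for k in quads(im,*PALE) if abs(rack(rect(p,k,.069)[:2]/1000)).max()<150],key=cv2.contourArea)
    R=np.array([rack(onz(p,k[0],.069)) for k in q]);print(n,"pale y",np.percentile(R[:,1],[2,98]))
a=cv2.imread("pics/s4_scene.png")[160:310,245:455];cv2.imwrite("pics/s4c.png",cv2.resize(a,None,fx=3.8,fy=3.8,interpolation=2))
E
```

```text
t 19.2 at [ 160.8 -113.9] 196.6 F [-0.4 -0.2 -0.2] gap 0.35 inc [ 1.525 -1.073  0.931] turn [-0.0005  0.0003 -0.0004] q6 1.3
top rack xy [-305.3  -17.9] size [ 48.3 273.4] yaw -7.0
top rack xy [-279.4  164.4] size [65.6 76.3] yaw -14.7
top rack xy [-261.   244.4] size [74.8 76.3] yaw -15.0
top rack xy [-2.3 44.8] size [ 90.4 121.1] yaw 0.3
top rack xy [  91.5 -150.5] size [175.3 728.3] yaw 73.8
scene rack xy [1.3 0.1] size [ 90.7 208.3] yaw 0.3
scene rack xy [ -106.4 -1164.5] size [ 86.  139.6] yaw -25.0
scene rack xy [   36.1 -1338.3] size [ 93.3 146.1] yaw -17.3
scene rack xy [  131.6 -1377.9] size [ 99.  198.8] yaw -11.5
top brown y 108.32649126918518 156.52739897366132 x -47.200513906894535 42.07336185399239
top pale y [-14.61228466 105.08736616]
scene brown y 104.63408054679758 156.19534654779312 x -43.780524743283124 45.82924834836995
scene brown y -156.7348120620979 -109.12146489399457 x -42.9149024152615 46.563145027920754
scene pale y [-102.97193055  104.11046542]
```

View pics/s4c.png

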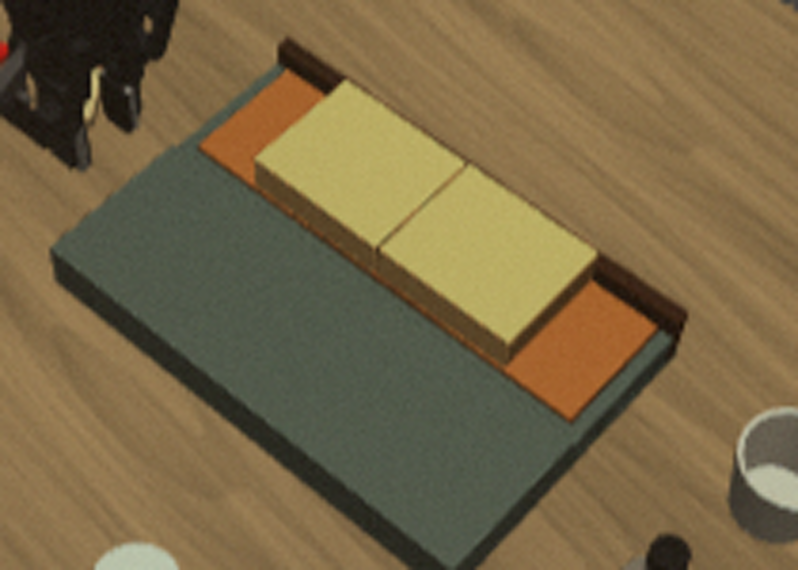

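View pics/s4_top.png

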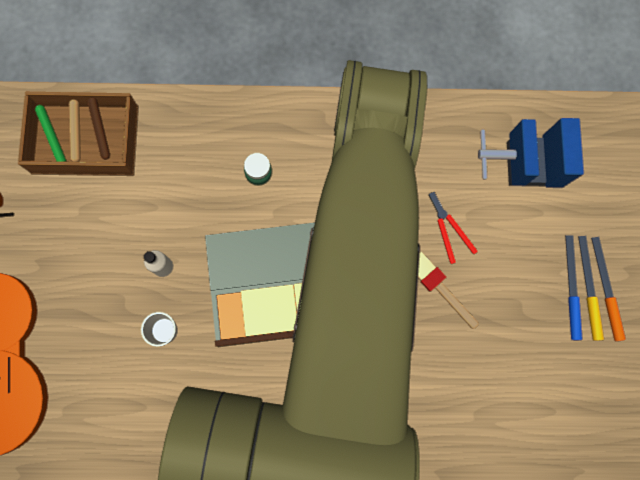

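Emit:
{"op": "step_arm", "data": {"increments": [[[1,-0.55,0.2],[0,0,-0.5],65],[[1,-0.55,0.2],[0,0,-0.5],65],[[1,-0.55,0.2],[0,0,-0.5],65],[[1,-0.55,0.2],[0,0,-0.5],65],[[1,-0.55,0.2],[0,0,-0.5],65],[[1,-0.55,0.2],[0,0,-0.5],65],[[1,-0.55,0.4],[0,0,-0.5],65],[[1,-0.55,0.4],[0,0,-0.5],65]]}}

```text
t: 20.3
eef_pos: [0.5462, 0.0477, 0.1362]
eef_rot: [-0.036, 0.999, -0.0, -0.003]
ft_force: [-0.5, -0.3, -0.5]
finger_gap: 0.651
grip_force: 0.0
```

```bash
python3 -c "
from h import *
inc(72,53,58,180)"
```

```text
t 20.3 at [74.1 40.4] 136.2 F [-0.5 -0.3 -0.5] gap 0.65 inc [0.016 0.083 0.521] turn [-0.     -0.0017 -0.019 ] q6 0.02
```

Emit:
{"op": "step_arm", "data": {"increments": [[[0.02,0.08,0.2],[0,0,-0.019],65],[[0.02,0.08,0.45],[0,0,-0.019],65],[[0.02,0.08,0.52],[0,0,-0.019],65],[[0.02,0.08,0.52],[0,0,-0.019],65]]}}

```text
t: 20.8
eef_pos: [0.5449, 0.0588, 0.0601]
eef_rot: [-0.062, 0.998, -0.0, -0.001]
ft_force: [0.2, -0.5, 0.9]
finger_gap: 0.653
grip_force: 0.0
```

Emit:
{"op": "step_arm", "data": {"increments": [[[0.04,0,0],[0,0,0],65],[[0.07,0,0],[0,0,0],65],[[0.09,0,0],[0,0,0],65],[[0.1,0,0],[0,0,0],65],[[0.11,0,0],[0,0,0],65],[[0.11,0,0],[0,0,0],65]]}}

```text
t: 21.55
eef_pos: [0.5296, 0.0562, 0.0601]
eef_rot: [-0.061, 0.998, -0.0, -0.0]
ft_force: [0.1, -1.0, 0.3]
finger_gap: 0.654
grip_force: 0.0
```

```bash
python3 -c "
from h import *
inc(54,53,58,180)"
```

```text
t 21.55 at [58.7 51. ] 60.1 F [ 0.1 -1.   0.3] gap 0.65 inc [0.032 0.013 0.014] turn [-0.     -0.     -0.0028] q6 -0.02
```

Emit:
{"op": "step_arm", "data": {"increments": [[[0.01,0,0],[0,0,-0.0012],65],[[0.017,0,0],[0,0,-0.0012],65],[[0.024,0,0],[0,0,-0.0012],65],[[0.03,0,0],[0,0,-0.0012],65],[[0.036,0,0],[0,0,-0.0012],65],[[0.036,0,0],[0,0,-0.0012],65]]}}

```text
t: 22.3
eef_pos: [0.5256, 0.0558, 0.0605]
eef_rot: [-0.063, 0.998, 0.0, 0.001]
ft_force: [3.6, 0.4, -1.3]
finger_gap: 0.65
grip_force: 1.7
```

```bash
python3 -c "
from h import *
inc(54,53,58,180)"
```

```text
t 22.3 at [54.7 51.1] 60.5 F [ 3.6  0.4 -1.3] gap 0.65 inc [0.005 0.013 0.017] turn [-0.      0.0008 -0.0015] q6 -0.02
```

Seated (same position and force as before). Back off, clear, final check.

Emit:
{"op": "step_arm", "data": {"increments": [[[-0.06,0,0],[0,0,0],65],[[-0.1,0,-0.3],[0,0,0],65],[[-0.4,-0.5,-0.9],[0,0,0],65],[[-0.7,-1,-0.9],[0,0,0],65],[[-0.7,-1,-0.9],[0,0,0],65],[[-0.7,-1,-0.9],[0,0,0],65]]}}

```text
t: 23.05
eef_pos: [0.6498, -0.0832, 0.1961]
eef_rot: [-0.061, 0.998, -0.001, 0.001]
ft_force: [-0.9, 0.4, 0.7]
finger_gap: 0.65
grip_force: 0.0
```

Emit:
{"op": "step_arm", "data": {"increments": [[[0,-1,0],[0,0,0],65],[[0,-1,0],[0,0,0],65],[[0,-1,0],[0,0,0],65],[[0,-1,0],[0,0,0],65]]}}

```text
t: 23.55
eef_pos: [0.6654, -0.2298, 0.1939]
eef_rot: [-0.062, 0.998, 0.001, -0.001]
ft_force: [-0.1, 1.3, -0.3]
finger_gap: 0.65
grip_force: 0.0
```

```bash
python3 - <<'E'
from h import *
inc(54,53,58,180);look("s5")
a=cv2.imread("pics/s5_top.png")[205:355,185:395];b=cv2.imread("pics/s5_scene.png")[160:310,245:455]
cv2.imwrite("pics/s5c.png",cv2.resize(np.vstack([a,b]),None,fx=2,fy=2,interpolation=2)[:600])
E
```

```text
t 23.55 at [ 156.  -250.3] 193.9 F [-0.1  1.3 -0.3] gap 0.65 inc [0.693 2.016 0.911] turn [ 0.0005 -0.0007 -0.0023] q6 -0.46
top rack xy [-292.9 -175.5] size [ 91.5 288.2] yaw -27.6
top rack xy [-206.5   -5.9] size [ 72.7 100.8] yaw 63.7
top rack xy [-173.1   64.7] size [ 73.7 105.5] yaw 63.8
top rack xy [-2.1  0.7] size [ 90.5 209.4] yaw 0.1
top rack xy [ 262.4 -196. ] size [51.4 51.7] yaw -6.6
top rack xy [ 104.2 -367.3] size [186.7 724.9] yaw 64.4
scene rack xy [1.3 0.3] size [ 90.4 207.8] yaw 0.2
scene rack xy [  132.2 -1377. ] size [ 98.1 196.3] yaw -11.5
```

View pics/s5c.png

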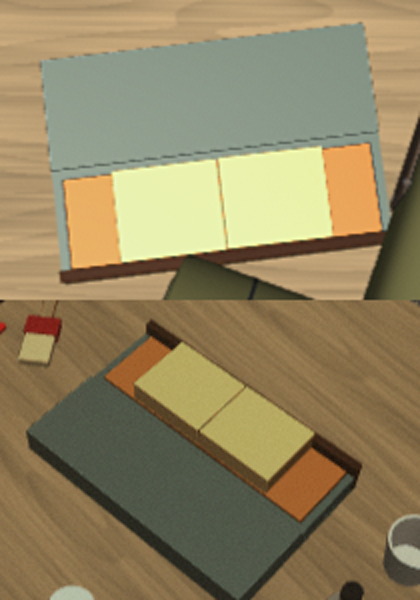

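The picture shows both pale blocks flat, side by side and against the rail. They are centred on the course: in the top crop they run from column 113 to 331, and the course from 63 to 381.

```bash
python3 -c "
from rig import env
print(env.job_done())"
```

```text
the job is handed in; nothing more can be done
None
```

Job handed in at about 23.7 s: both pale blocks lie flat on the brown course, straight and up against the front rail, each centred over its joint to within about 1 mm by the cameras; the brown course and the bystanders in view look unmoved.

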